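Clip the bare edge of a gel cassette

ROBOT

A 6-joint arm with a two-finger parallel gripper is mounted at the origin on a cart in front of the work surface, level with it; the furniture and walls round the work are solid. World frame = base frame: x ahead of the robot, y to its left, z up, the work surface at z = 0. Lengths are in m, angles in rad, forces in N, time in s.
With the tool pointing down it reaches from about 0.3 to 0.775 m from the base axis. Payload 14.6 kg.
Tool frame: the origin (TCP) lies midway between the tips of the shut fingers; the grasp point (between the pads) lies 19 mm behind it (r.grip_point_offset is the distance from the TCP to the grasp point, in m); x points along the fingers, y is the direction in which the jaws open and shut, and the axes are right-handed (so a half turn about x gives the same grasp; the last joint's range is limited). The gripper opens to 85 mm and grips with 20 to 120 N. Pads are 22 mm wide; open, the fingers measure 114 mm over their backs; the gripper's body (76 mm by 85 mm) begins 54 mm behind the grasp point. The pads swing forward as they close: fully open they stand 13 mm farther back than shut.
Start: joints at [-1.345, 0.3, 1.521, -0, 1.321, -0.067], TCP at [0.159, -0.527, 0.231] pointing down, gripper open.
Joint ranges: [-3.03, 3.03], [-0.79, 2.21], [0.23, 2.52], [-1.04, 4.18], [0, 3.07], [-2.55, 2.55]. Speed limits (rad/s): [2.22, 2.22, 2.57, 3.14, 3.14, 3.14].

INTERFACE

Orientations are given as a rotation vector (axis times angle).
In Python, from station import sensors, optics, r gives the robot as it stands. The module is installed in compiled form; this text tells all that it offers.
- The arm moves only by the shell command python3 -m handwheel 'ROWS' [FORCE]. ROWS is JSON, a list of rows, each a list of 7 numbers: the turn, a rotation vector about the tool's x, y, z in degrees, then the shift along the tool's x, y, z in mm, then the closure, from 0 (fully open) to 1 (shut). In form: [[ax, ay, az, x, y, z, hand], ...]. A call has 1 to 8 rows; each row is the pose to reach, as a shift and turn from the pose commanded when the call began, along the tool's axes at that moment; what a row does not reach only later rows make up. A row lasts 1/10 s, in which the tool goes at most 50 mm and 8.59 degrees, less where a joint would pass 70% of its speed; a pose out of reach is approached as far as the arm can. A call with a gripper value outside its range is refused whole. The fingers move at their own pace and stop on an object; FORCE is the grip in N (left out, the last holds). Time passes only in rows, so rows that repeat a pose let the fingers close. It gives the time, the measured TCP pose, the force and the opening at its end, in the units of the state.
- sensors.sense(): the state, without advancing time (a new reading comes with each control period).
- optics.get_image(name): name is "side" or "top" or "wrist"; returns the picture (420x560x3 uint8, blue, green, red); there is no depth.
- optics.camera_model(name): a dict with "fovy" (degrees; the focal length in pixels is half the picture's height over the tangent of half this angle, whatever the lens; pixels are square), "cx", "cy" (the principal point, pixels), "camera_from_world" (4x4, takes a point from world to camera coordinates); the wrist camera has in their place "T_tool_cam" (4x4, takes a point from camera to tool coordinates, whose origin is the TCP and whose axes are the tool frame's). Camera axes: x right, y down, z forward; pixel columns grow to the right and rows downward; lengths in m; the calibration is good to about 2 mm. A picture is of the moment at which its call begins: read the wrist's pose just before it. camera_model takes no time and is no camera call.
- r.hand_in(): hands the job in, once; it reports no verdict.
The state is a dict: "time_s": time; "joints": joint angles; "dq": joint speeds; "joint_torque": joint torques, N m; "eef_pos": TCP position; "ee_rot": TCP orientation; "contact_force": force on the tool from outside, world axes, zero at the start; "wrist_torque": the same for the moment, N m; "opening": opening from 0.0 (shut) to 1.0 (fully open).
Only numpy, scipy, OpenCV 4.12 (cv2) and the standard library are available. Lean on these libraries where they do the work, as an engineer would, in place of code of your own. Each camera call takes 0.05 s, during which the arm holds its last target. There are 200 camera calls.

TASK

The glass cassette in the grey casting stand is held by a spring clip at one end only. Squeeze the loose orange clip open and put it level on the bare white edge at the other end, about half way up, pushed fully home so that its lips drop into the blue groove behind the white rail, then let go. Push gently so that the heavy stand stays where it is, and leave the petri dish and the rubber bulb alone.

Things in the scene. Friction and masses are not known exactly. Their poses are not given: they have to be found in the camera images.
- clip: left half of the loose orange spring clip, 120 x 57 x 24 mm, lying flat; like a clothes peg: two mirrored halves on an upright steel pivot barrel of radius 10 mm (the bottom of the mouth). Origin: pivot axis, underside. Shut, jaws point along +x (the middle line), handles -x, z up; squeezed, this half is turned +joint/2 about z from the middle line. About 90 g
- clip_grip (a point): grip point on the shut clip's middle line, 55 mm behind the pivot, 12 mm above the underside (fixed to the left half). The handles are flat bars 16 to 68 mm behind the pivot. Here they measure 53 mm over the outside when shut and 22 mm when squeezed to the stop, where they lean 0.1 rad together towards the tail; they are parallel at an opening of 0.36 rad
- clip_jaw (a joint): opening angle between the clip's halves, rad: 0 sprung shut, 0.56 wide open at its stop (about 15 N on the handles). Each jaw ends in an inward rounded black lip 6 mm wide, 42 mm (open) to 45 mm (shut) ahead of the pivot; gap between lips 1.5 mm shut, 26 mm open; jaws 48 mm over the outside when open. Gripping 6 mm it reads 0.10, 10 mm 0.19, 12 mm 0.235
- stand: heavy loose grey casting stand, foot 80 x 110 mm (x, y), 3 kg (slides only if pushed with over 20 N), rails 35 mm high, holding an upright glass cassette in its slot. Origin: centre of the foot's underside. The cassette stands in the plane x = 0, runs along y, 160 mm long, top 112 mm high. Its -y end carries a clip already; its +y end is bare. A gentle push moves neither
- slot_mid (a point): point of the stand in the cassette's plane above the stand's origin, 62 mm up: half the cassette's height; axes as the stand's. The cassette sits anywhere along the slot, NOT measured: the bare end face is 60 to 100 mm from here along +y. With the clip's barrel touching that face the clip is fully on and its lips are over the groove, 3.5 mm to spare each way
- slot_foot (a point): point of the stand in the cassette's plane, 12 mm up: the cassette's lower edge. Profile of the cassette from its bare end face inwards along -y: white rail 12 mm thick and 28 mm deep, then the blue groove where it is only 6 mm thick, 13 mm wide, then glass 10 mm thick; the same over its whole height (12 to 112 mm)
- petri_dish: glass petri dish with cover, 65 mm across, 16 mm high, a bystander; origin at the centre of its underside
- rubber_bulb: red rubber pipette bulb, 126 mm long, 50 mm high, a bystander; origin at the centre of its underside

How it is judged:
On the way:
1. the clip is held up off the worktop with its jaws squeezed well open (value of joint clip_jaw above 0.35 rad and height (world z) of clip above 0.02 m), for 0.2 s.
At the end, for the whole second after the job is handed in: Clip let go and at rest on the bare end of the cassette, gripping it, lips in the groove (angle 0.05 to 0.155 rad), underside 28 to 78 mm above the stand's underside, pivot within 12 mm of the cassette's plane, level within 0.25 rad; stand within 3 mm of its start (value of joint clip_jaw between 0.05 and 0.155 rad and y of clip in the frame of stand between 0.064 and 0.116 m and x of clip in the frame of stand between -0.012 and 0.012 m and z of clip in the frame of stand between 0.028 and 0.078 m and angle between clip's own z axis and vertical below 0.25 rad and contact force between clip and stand above 2 N and linear speed of clip below 0.02 m/s and distance of stand from where it was at the start of the episode below 0.003 m); the robot touches nothing.
It fails at once if the stand is shoved more than 5 mm (distance of stand from where it was at the start of the episode above 0.005 m).
It fails at once if the petri dish is moved more than 20 mm (distance of petri_dish from where it was at the start of the episode above 0.02 m).
It fails at once if the rubber bulb is moved more than 30 mm (distance of rubber_bulb from where it was at the start of the episode above 0.03 m).
It also fails if it takes over 42 s, if anything falls off the work surface, if the arm or the gripper's body presses on something with over 40 N, if the wrist force passes 120 N, or if a joint passes its speed limit or range.

## Working session

There is one attempt and no reset: what is moved stays moved. The work goes in short steps, Python scripts to look and compute and a shell command to move; the robot and the scene stay as the last step left them, time stands still between calls to the robot, and variables do not carry over. Pictures are saved under pics/ and viewed, about 8 in all and at most 12, crops included, and the job is handed in when it is done.

```bash
mkdir -p pics
cat > h.py <<'E'
import numpy as np, cv2
from station import sensors, optics, r
from scipy.spatial.transform import Rotation as R
def T_tool(s=None):
    s=s or sensors.sense(); T=np.eye(4); T[:3,:3]=R.from_rotvec(s["ee_rot"]).as_matrix(); T[:3,3]=s["eef_pos"]; return T
def cam(name,s=None):
    m=optics.camera_model(name); f=210/np.tan(np.radians(m["fovy"])/2)
    C=np.linalg.inv(T_tool(s)@np.array(m["T_tool_cam"])) if name=="wrist" else np.array(m["camera_from_world"])
    return f,m["cx"],m["cy"],C
def proj(c,p):
    f,cx,cy,C=c; q=C[:3,:3]@np.asarray(p)+C[:3,3]; return f*q[0]/q[2]+cx,f*q[1]/q[2]+cy
def ray(c,u,v):
    f,cx,cy,C=c; d=C[:3,:3].T@np.array([(u-cx)/f,(v-cy)/f,1]); return -C[:3,:3].T@C[:3,3],d/np.linalg.norm(d)
def onz(c,u,v,z):
    o,d=ray(c,u,v); return o+d*(z-o[2])/d[2]
def tri(*L):
    A=np.zeros((3,3));b=np.zeros(3)
    for c,u,v in L:
        o,d=ray(c,u,v); P=np.eye(3)-np.outer(d,d); A+=P; b+=P@o
    x=np.linalg.solve(A,b); return x,[np.linalg.norm((np.eye(3)-np.outer(d,d))@(x-o)) for o,d in [ray(*l) for l in L]]
E
python3 - <<'E'
from h import *
s=sensors.sense(); print({k:np.round(v,3) for k,v in s.items()})
print(np.round(T_tool(),3))
for n in("top","side","wrist"):
    m=optics.camera_model(n); print({k:np.round(v,4).tolist() for k,v in m.items() if not isinstance(v,str)})
    cv2.imwrite(f"pics/{n}0.png",optics.get_image(n))
a=cv2.imread("pics/top0.png");
E
```

```text
{'time_s': np.float64(0.0), 'joints': array([-1.345,  0.301,  1.522, -0.   ,  1.321, -0.067]), 'dq': array([-0.   ,  0.   , -0.002, -0.001,  0.   , -0.002]), 'joint_torque': array([ 0.0000e+00, -5.4350e+01, -3.6179e+01, -0.0000e+00,  4.0000e-03,
       -0.0000e+00]), 'eef_pos': array([ 0.159, -0.526,  0.231]), 'ee_rot': array([ 2.064,  0.306, -2.065]), 'contact_force': array([-0.795, -0.66 , -0.534]), 'wrist_torque': array([-0.013, -0.002,  0.003]), 'opening': np.float64(1.001)}
[[-0.     0.289 -0.957  0.159]
 [ 0.001 -0.957 -0.289 -0.526]
 [-1.    -0.001 -0.     0.231]
 [ 0.     0.     0.     1.   ]]
{'fovy': 47.2886, 'cx': 274.9385, 'cy': 211.6432, 'camera_from_world': [[-0.0749, -0.9972, 0.0054, 0.002], [-0.9739, 0.072, -0.2152, 0.5582], [0.2142, -0.0213, -0.9766, 1.4315], [0.0, 0.0, 0.0, 1.0]]}
{'fovy': 50.0142, 'cx': 283.5421, 'cy': 205.889, 'camera_from_world': [[0.9941, -0.1058, -0.0219, -0.5605], [-0.0851, -0.6419, -0.7621, 0.091], [0.0666, 0.7595, -0.6471, 1.457], [0.0, 0.0, 0.0, 1.0]]}
{'fovy': 71.5457, 'cx': 280.944, 'cy': 207.8028, 'T_tool_cam': [[0.0008, -0.3095, 0.9509, -0.1416], [1.0, -0.0002, -0.0009, 0.0006], [0.0004, 0.9509, 0.3095, -0.0797], [0.0, 0.0, 0.0, 1.0]]}
```

View pics/top0.png

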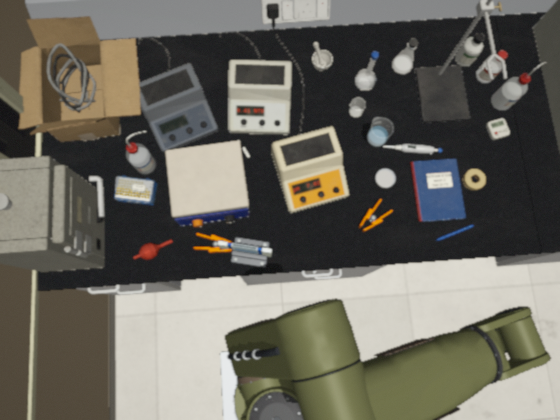

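View pics/side0.png

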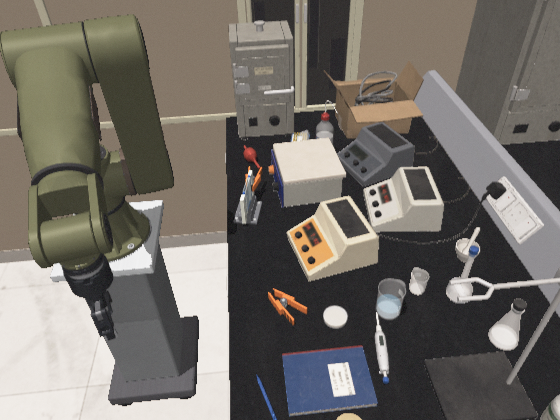

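Run:
```python
import cv2,numpy as np
t=cv2.imread("pics/top0.png"); s=cv2.imread("pics/side0.png")
def crop(im,x,y,w,h,W=400,H=300): return cv2.resize(im[y:y+h,x:x+w],(W,H),interpolation=cv2.INTER_CUBIC)
A=crop(t,340,185,80,60); B=crop(t,190,220,100,75); C=crop(s,250,275,80,60); D=crop(s,210,155,80,75,400,375)[:300]
cv2.imwrite("pics/c0.png",np.vstack([np.hstack([A,B]),np.hstack([C,D])]))
```

```text
(no output)
```

View pics/c0.png

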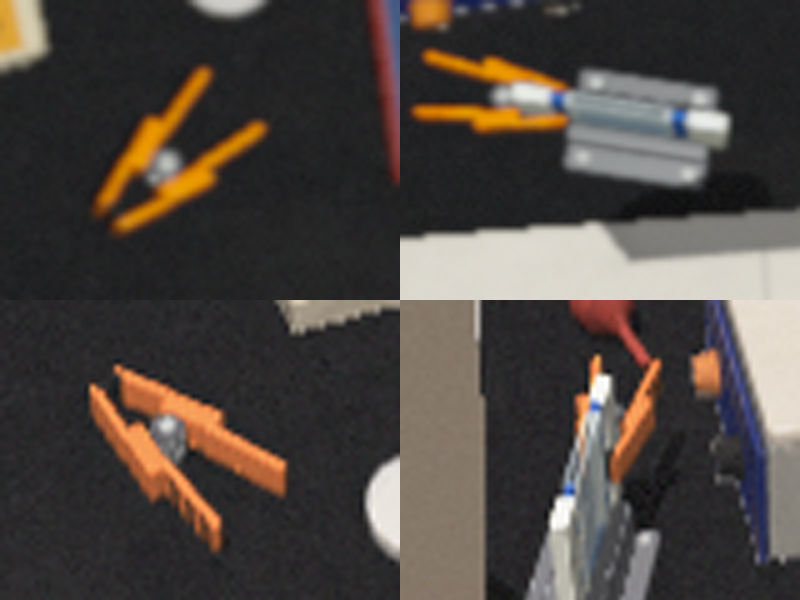

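Run:
```python
from h import *
t=cam("top"); s=cam("side")
A=lambda x,y:(t,340+x/5,185+y/5); B=lambda x,y:(t,190+(x-400)/4,220+y/4)
C=lambda x,y:(s,250+x/5,275+(y-300)/5); D=lambda x,y:(s,210+(x-400)/5,155+(y-300)/5)
p=lambda n,*L:print(n,*[np.round(q,4) for q in tri(*L)])
p("barrel top",A(167,155),C(172,420))
p("handleA end (up)",A(208,72),C(282,475)); p("handleB end",A(264,126),C(217,527))
p("cass bare top",B(725,118),D(563,500)); p("cass far top",B(500,96),D(602,378))
for q in [(208,72),(264,126),(100,207),(118,230),(167,160)]: print("z24",onz(*A(*q),.024))
for q in [(728,118),(725,142),(570,101),(672,122)]: print("z112",onz(*B(*q),.112))
for q in [(585,70),(717,90),(568,168),(700,186)]: print("rail z35",onz(*B(*q),.035))
w=cam("wrist"); print(proj(w,(.49,-.27,0)))
print("table edge",onz(t,150,280,0),onz(t,350,270,0))
```

```text
barrel top [ 0.5281 -0.3511  0.0279] [0.0013 0.0013]
handleA end (up) [ 0.5826 -0.3863  0.0178] [0.0014 0.0014]
handleB end [ 0.544  -0.4169  0.021 ] [0.0016 0.0016]
cass bare top [ 0.4339 -0.0182  0.129 ] [0.0039 0.0039]
cass far top [0.4655 0.1473 0.1002] [0.0026 0.0026]
z24 [ 0.57975386 -0.3848624   0.024     ]
z24 [ 0.541799 -0.416244  0.024   ]
z24 [ 0.49718903 -0.30565336  0.024     ]
z24 [ 0.4816242  -0.31535305  0.024     ]
z24 [ 0.524314   -0.35170085  0.024     ]
z112 [ 0.43214952 -0.02110456  0.112     ]
z112 [ 0.41459355 -0.01759686  0.112     ]
z112 [0.45340622 0.09434762 0.112     ]
z112 [0.4322504  0.02027715 0.112     ]
rail z35 [0.48878634 0.08687461 0.035     ]
rail z35 [ 0.46539569 -0.01490101  0.035     ]
rail z35 [0.41319204 0.10439369 0.035     ]
rail z35 [0.39173861 0.00359837 0.035     ]
(np.float64(111.39693974904634), np.float64(-256.9402542834177))
table edge [0.38000109 0.36664673 0.        ] [ 0.36441501 -0.26308409  0.        ]
```

```bash
python3 -m handwheel '[[-8.5,0,0,0,0,-40,0],[-17,0,0,4,-1,-80,0],[-25.5,0,0,8,-2,-120,0],[-34,0,0,12,-3,-160,0],[-42.5,0,0,16,-4,-200,0],[-51,0,0,20,-5,-240,0],[-59.5,0,0,24,-6,-280,0],[-68,0,0,28,-8,-320,0]]'
python3 - <<'E'
from h import *
T=T_tool(); d=np.array([.560,-.394,.20])-T[:3,3]; print(np.round(T,3), np.round(T[:3,:3].T@d*1000), np.degrees(np.arctan2(T[1,1],T[0,1])))
E
```

```text
time_s: 0.95
eef_pos: [0.4642, -0.4258, 0.2028]
ee_rot: [1.272, 1.168, -1.272]
contact_force: [-0.5, -0.8, 0.1]
opening: 1.002
[[-0.     0.996 -0.085  0.464]
 [ 0.    -0.085 -0.996 -0.426]
 [-1.    -0.    -0.     0.203]
 [ 0.     0.     0.     1.   ]] [  3.  93. -40.] -4.874081262085193
```

```bash
python3 -m handwheel '[[-8.5,0,0,0,18,-8,0],[-17,0,0,0,37,-16,0],[-25.5,0,0,0,56,-24,0],[-34,0,0,0,74,-32,0],[-42.5,0,0,0,93,-40,0],[-43,0,0,0,93,-40,0],[-43,0,0,0,93,-40,0]]'
python3 - <<'E'
from h import *
s=sensors.sense(); c=cam("wrist",s); im=optics.get_image("wrist"); np.save("c1.npy",T_tool(s)); cv2.imwrite("pics/w1.png",im)
T=T_tool(s); print(np.round(T,3)); print("tcp axis on z=.02:",proj(c,T[:3,3]*[1,1,0]+[0,0,.02]))
print("est grip",proj(c,(.560,-.394,.024)),"barrel",proj(c,(.526,-.351,.028)))
E
```

```text
time_s: 1.65
eef_pos: [0.5588, -0.3951, 0.2027]
ee_rot: [0.713, 1.452, -0.713]
contact_force: [-0.1, -0.1, -1.0]
opening: 0.999
[[-0.001  0.792  0.611  0.559]
 [ 0.     0.611 -0.792 -0.395]
 [-1.    -0.    -0.001  0.203]
 [ 0.     0.     0.     1.   ]]
tcp axis on z=.02: (np.float64(280.91289664239736), np.float64(185.92662296558055))
est grip (np.float64(282.32537261864917), np.float64(186.61657336554362)) barrel (np.float64(281.7785857111723), np.float64(137.0213008584391))
```

View pics/w1.png

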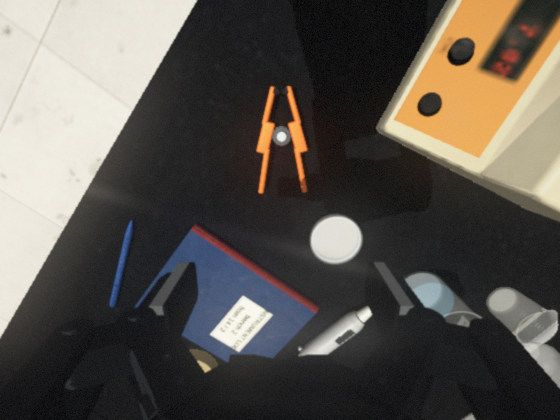

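Run:
```python
from h import *
c=cam("wrist"); T=T_tool(); b=onz(c,281.5,136,.026)
for n,q in dict(barrel=(281.5,136),lip=(275,87),lip2=(289,87),tailL=(262,192),tailR=(305,191)).items():
    P=onz(c,*q,.024); print(n,np.round(P,4),"tool yz mm from TCP",np.round((T[:3,:3].T@(P-T[:3,3]))[1:]*1000,1))
```

```text
barrel [ 0.525  -0.3509  0.024 ] tool yz mm from TCP [  0.7 -55.6]
lip [ 0.4901 -0.3164  0.024 ] tool yz mm from TCP [  -5.9 -104.2]
lip2 [ 0.5014 -0.3077  0.024 ] tool yz mm from TCP [   8.4 -104.2]
tailL [ 0.5453 -0.4134  0.024 ] tool yz mm from TCP [-21.4   6.3]
tailR [ 0.5832 -0.3827  0.024 ] tool yz mm from TCP [27.4  5.2]
```

```bash
python3 -m handwheel '[[0,0,0,40,2,-3,0.1],[0,0,0,85,2,-3,0.1],[0,0,0,130,2,-3,0.1],[0,0,0,165,2,-3,0.1],[0,0,0,185,2,-3,0.1],[0,0,0,198,2,-3,0.1],[0,0,0,198,2,-3,0.1],[0,0,0,198,2,-3,0.1]]' 30; python3 -m handwheel '[[0,0,0,0,0,0,0.66],[0,0,0,0,0,0,0.66],[0,0,0,0,0,0,0.66],[0,0,0,0,0,0,0.66],[0,0,0,0,0,0,0.66],[0,0,0,0,0,0,0.66]]'
python3 - <<'E'
from h import *
cv2.imwrite("pics/w2.png",optics.get_image("wrist")[:420]); print(sensors.sense()["wrist_torque"])
E
```

```text
time_s: 2.5
eef_pos: [0.559, -0.3922, 0.0066]
ee_rot: [0.712, 1.449, -0.712]
contact_force: [0.4, 1.0, -0.0]
opening: 0.899
time_s: 3.1
eef_pos: [0.5602, -0.3929, 0.0087]
ee_rot: [0.71, 1.446, -0.712]
contact_force: [-0.3, -1.4, 13.4]
opening: 0.343
[-0.11531824  0.18578654 -0.0085968 ]
```

View pics/w2.png

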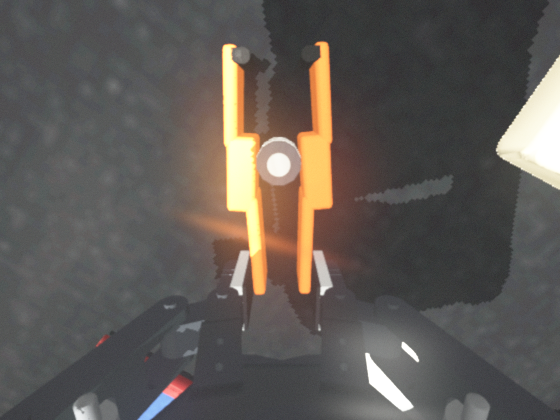

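```bash
python3 -m handwheel '[[0,0,0,-10,0,0,0.66],[0,0,0,-30,0,0,0.66],[0,0,0,-60,0,0,0.66],[0,0,0,-100,0,0,0.66],[0,0,0,-140,0,0,0.66],[0,0,0,-140,0,0,0.66],[0,0,0,-140,0,0,0.66]]'
python3 - <<'E'
from h import *
s=sensors.sense(); c=cam("wrist",s); T=T_tool(s); im=optics.get_image("wrist"); cv2.imwrite("pics/w3.png",im); 
m=optics.camera_model("side"); S=optics.get_image("side"); 
q=proj(cam("side"),T[:3,3]); print(q); u,v=map(int,q); u=min(max(u-80,0),400);v=min(max(v-60,0),300)
S=cv2.resize(S[v:v+120,u:u+160],(560,420),interpolation=cv2.INTER_CUBIC); cv2.imwrite("pics/m3.png",cv2.resize(np.vstack([im[:300],S[:300]]),None,fx=.99,fy=.99))
print(u,v,np.round(T,3),s["opening"],s["contact_force"])
# barrel in tool frame from w3 pixel guess of w2
for h in (0.015,0.02,0.025):
  P=onz(c,279,165,T[2,3]+h); print(h,np.round((T[:3,:3].T@(P-T[:3,3]))*1000,1))
E
```

```text
time_s: 3.85
eef_pos: [0.559, -0.3916, 0.1465]
ee_rot: [0.711, 1.449, -0.711]
contact_force: [0.4, -0.7, -0.8]
opening: 0.345
(np.float64(297.1959306355398), np.float64(280.7005302291445))
217 220 [[ 0.001  0.79   0.613  0.559]
 [-0.001  0.613 -0.79  -0.392]
 [-1.     0.     0.002  0.147]
 [ 0.     0.     0.     1.   ]] 0.34456701490481245 [ 0.42946351 -0.65680825 -0.83753649]
0.015 [-15.1  -0.5 -57. ]
0.02 [-20.1  -0.5 -57.9]
0.025 [-25.1  -0.5 -58.7]
```

View pics/m3.png

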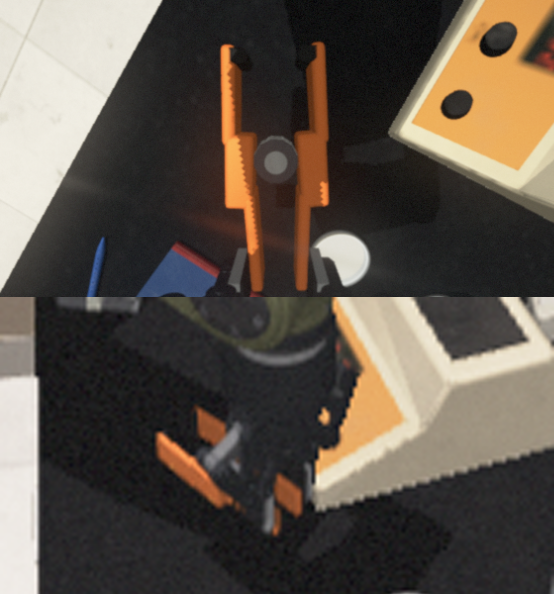

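```bash
python3 -m handwheel '[[0,0,0,-20,0,-25,0.66],[0,0,0,-40,0,-65,0.66],[0,0,0,-40,0,-110,0.66],[0,0,0,-40,5,-155,0.66],[6,0,0,-40,10,-195,0.66],[14,0,0,-40,15,-235,0.66],[22,0,0,-40,25,-275,0.66],[30,0,0,-40,38,-307,0.66]]'
python3 - <<'E'
from h import *
T=T_tool(); e=np.array([.22,.975,0]); d=np.array([.4253,-.019,.15])-.110*e-T[:3,3]; print(np.round(T,3), np.round(T[:3,:3].T@d*1000), np.degrees(np.arctan2(T[1,1],T[0,1])))
E
```

```text
time_s: 4.75
eef_pos: [0.399, -0.1241, 0.1843]
ee_rot: [1.113, 1.27, -1.114]
contact_force: [0.4, 0.3, -1.3]
opening: 0.339
[[-0.002  0.992  0.129  0.399]
 [ 0.001  0.129 -0.992 -0.124]
 [-1.    -0.002 -0.001  0.184]
 [ 0.     0.     0.     1.   ]] [34.  2.  2.] 7.422464492979549
```

```bash
python3 -m handwheel '[[8,0,0,0,2,2,0.66],[16,0,0,10,2,2,0.66],[20,0,0,20,2,2,0.66],[20,0,0,30,2,2,0.66],[20,0,0,30,2,2,0.66],[20,0,0,30,2,2,0.66]]'
python3 - <<'E'
from h import *
s=sensors.sense(); c=cam("wrist",s); T=T_tool(s); im=optics.get_image("wrist"); np.save("T4.npy",T); cv2.imwrite("pics/w4.png",cv2.resize(im[:300],(800,429)))
print(np.round(T,3)); print(proj(c,(.4253,-.019,.112)), proj(c,(.4398,.045,.112)))
E
```

```text
time_s: 5.35
eef_pos: [0.4029, -0.1274, 0.155]
ee_rot: [1.363, 1.103, -1.364]
contact_force: [0.2, -0.3, -0.2]
opening: 0.342
[[-0.001  0.978 -0.21   0.403]
 [ 0.    -0.21  -0.978 -0.127]
 [-1.    -0.001 -0.     0.155]
 [ 0.     0.     0.     1.   ]]
(np.float64(278.42151752983926), np.float64(54.6689445950833)) (np.float64(279.483447206214), np.float64(-91.50200335080609))
```

View pics/w4.png

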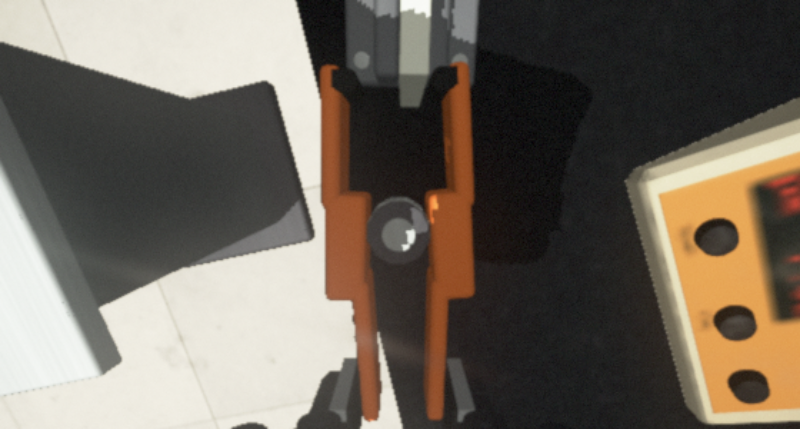

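Run:
```python
from h import *
c=cam("wrist"); T=np.load("T4.npy"); k=1.42857
f=lambda u,v,z:(T[:3,:3].T@(onz(c,u/k,v/k,z)-T[:3,3]))[1:]*1000
for n,u,v,z in [("rail0",415.5,1,.112),("railface",415.5,77,.112),("facebottom?",411,105,.05),("barrel",398,233,.155+.018),("lips",395.5,72,.155+.015),("tail",403.5,415,.155+.015)]: print(n,np.round(f(u,v,z),1))
P=onz(c,415.5/k,77/k,.112); print(P)
```

```text
rail0 [   6.3 -137. ]
railface [   6.5 -111.1]
facebottom? [   6.1 -108.2]
barrel [ -0.1 -58.7]
lips [  -0.7 -102.2]
tail [1.6 6.1]
[ 0.43256293 -0.02014446  0.112     ]
```

```bash
python3 -m handwheel '[[0.5,0,0,0,4,12,0.66],[1,0,0,0,7,25,0.66],[1,0,0,30,7,25,0.66],[1,0,0,65,7,25,0.66],[1,0,0,90,7,25,0.66],[1,0,0,96,7,25,0.66],[1,0,0,96,7,25,0.66],[1,0,0,96,7,25,0.66]]'
python3 - <<'E'
from h import *
s=sensors.sense(); c=cam("wrist",s); T=T_tool(s); im=optics.get_image("wrist"); np.save("T5.npy",T); S=optics.get_image("side")
cv2.imwrite("pics/w5.png",np.vstack([im[:300],cv2.resize(S[150:250,190:340],(560,373))[:300]]))
print(np.round(T,3), s["contact_force"]); print(proj(c,(.4326,-.0201,.112)))
E
```

```text
time_s: 6.2
eef_pos: [0.4052, -0.154, 0.0605]
ee_rot: [1.378, 1.089, -1.376]
contact_force: [0.7, -0.1, -1.2]
opening: 0.344
[[ 0.002  0.973 -0.229  0.405]
 [-0.001 -0.229 -0.973 -0.154]
 [-1.     0.002  0.     0.06 ]
 [ 0.     0.     0.     1.   ]] [ 0.69813084 -0.13424215 -1.17693547]
(np.float64(260.6691065452581), np.float64(-146.9633456630744))
```

View pics/w5.png

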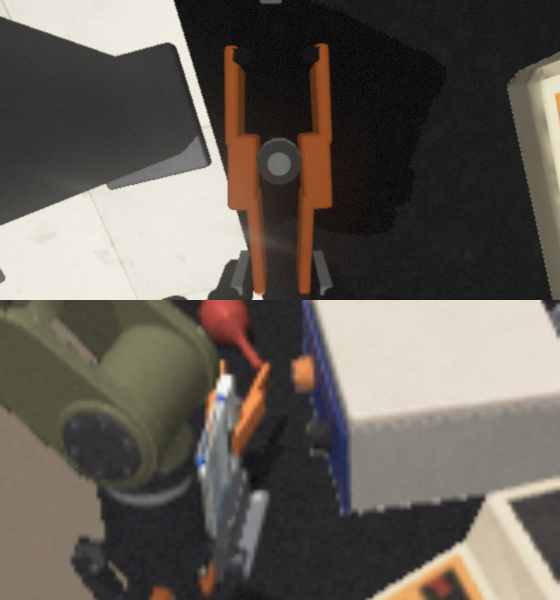

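Run:
```python
from h import *
c=cam("wrist"); T=np.load("T5.npy")
for z in (.012,.03,.05,.08): print(z,proj(c,(.4326,-.0201,z)),np.round((T[:3,:3].T@(onz(c,271,2,z)-T[:3,3]))*1000,1))
for u,v in ((279,161),(277,45)): print(np.round((T[:3,:3].T@(onz(c,u,v,T[2,3]+.018)-T[:3,3]))*1000,1))
```

```text
0.012 (np.float64(272.5299270518061), np.float64(5.284497537107427)) [  48.4   -5.  -138.2]
0.03 (np.float64(271.5654458475058), np.float64(-7.373497310709553)) [  30.4   -4.4 -132.6]
0.05 (np.float64(270.1886619254923), np.float64(-25.44261437976192)) [  10.4   -3.8 -126.3]
0.08 (np.float64(267.12539298840585), np.float64(-65.64541174919958)) [ -19.6   -2.9 -117. ]
[-18.   -0.2 -59.9]
[ -18.    -0.8 -103.6]
```

```bash
python3 -m handwheel '[[0,0,0,0,-3.5,0,0.66],[0,0,0,0,-3.5,-12,0.66],[0,0,0,0,-3.5,-24,0.66],[0,0,0,0,-3.5,-32,0.66],[0,0,0,0,-3.5,-40,0.66],[0,0,0,0,-3.5,-48,0.66],[0,0,0,0,-3.5,-55,0.66],[0,0,0,0,-3.5,-55,0.66]]'
python3 - <<'E'
from h import *
s=sensors.sense(); c=cam("wrist",s); T=T_tool(s); im=optics.get_image("wrist"); cv2.imwrite("pics/w6.png",im[:320]); np.save("T6.npy",T)
print(s["contact_force"],s["wrist_torque"])
E
```

```text
time_s: 7.1
eef_pos: [0.4139, -0.0982, 0.0592]
ee_rot: [1.376, 1.092, -1.377]
contact_force: [-0.4, -0.8, -1.4]
opening: 0.346
[-0.40456157 -0.75718401 -1.37521224] [-0.02116258  0.03537767 -0.00054895]
```

View pics/w6.png

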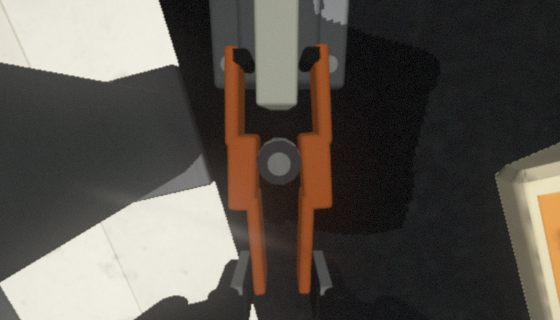

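```bash
python3 -m handwheel '[[0,0,0,0,0,-2,0.66],[0,0,0,0,0,-4,0.66],[0,0,0,0,0,-6,0.66],[0,0,0,0,0,-8,0.66],[0,0,0,0,0,-10,0.66],[0,0,0,0,0,-10,0.66]]'; python3 -m handwheel '[[0,0,0,0,0,-1,0.66],[0,0,0,0,0,-2,0.66],[0,0,0,0,0,-2,0.66]]'
```

```text
time_s: 7.75
eef_pos: [0.4161, -0.089, 0.0593]
ee_rot: [1.377, 1.091, -1.377]
contact_force: [0.0, -0.5, -0.5]
opening: 0.345
time_s: 8.05
eef_pos: [0.4165, -0.0872, 0.0593]
ee_rot: [1.377, 1.091, -1.377]
contact_force: [0.6, -0.5, -1.3]
opening: 0.342
```

```bash
for i in 1 2; do python3 -m handwheel '[[0,0,0,0,0,-1,0.66],[0,0,0,0,0,-2,0.66],[0,0,0,0,0,-2,0.66]]' | grep -E 'pos|force'; done
```

```text
eef_pos: [0.417, -0.0852, 0.0593]
contact_force: [-0.6, -0.1, -0.9]
eef_pos: [0.4172, -0.0846, 0.0593]
contact_force: [-3.5, -15.8, -0.8]
```

```bash
python3 -m handwheel '[[0,0,0,0,0,0.8,0.66],[0,0,0,0,0,0.8,0.6],[0,0,0,0,0,0.8,0.5],[0,0,0,0,0,0.8,0.4],[0,0,0,0,0,0.8,0.3],[0,0,0,0,0,0.8,0.25],[0,0,0,0,0,0.8,0.25],[0,0,0,0,0,0.8,0.25]]'
python3 - <<'E'
from h import *
s=sensors.sense(); im=optics.get_image("wrist"); cv2.imwrite("pics/w7.png",im[:330]); print(s["contact_force"])
E
```

```text
time_s: 9.45
eef_pos: [0.4172, -0.0842, 0.0593]
ee_rot: [1.377, 1.091, -1.377]
contact_force: [0.2, 0.4, 0.1]
opening: 0.749
[0.17896374 0.39512821 0.13216941]
```

View pics/w7.png

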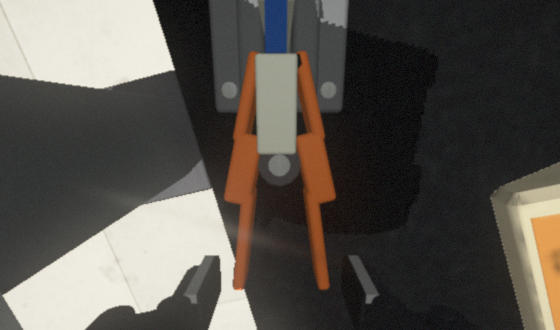

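```bash
python3 -m handwheel '[[0,0,0,-5,0,0,0.1],[0,0,0,-20,0,0,0],[0,0,0,-45,0,0,0],[0,0,0,-80,0,5,0],[0,0,0,-120,0,20,0],[0,0,0,-150,0,50,0],[0,0,0,-150,0,80,0],[0,0,0,-150,0,80,0]]'
python3 - <<'E'
from h import *
c=cam("wrist"); im=optics.get_image("wrist"); S=optics.get_image("side"); t=optics.get_image("top")
B=cv2.resize(t[215:290,190:310],(400,250),interpolation=cv2.INTER_CUBIC);D=cv2.resize(S[160:235,190:310],(400,250),interpolation=cv2.INTER_CUBIC)
cv2.imwrite("pics/f.png",np.vstack([np.hstack([D,B]),cv2.resize(im,(800,600))[:340]]))
E
```

```text
time_s: 10.3
eef_pos: [0.3985, -0.1643, 0.2104]
ee_rot: [1.379, 1.087, -1.378]
contact_force: [-0.2, 1.2, -0.7]
opening: 1.004
```

View pics/f.png

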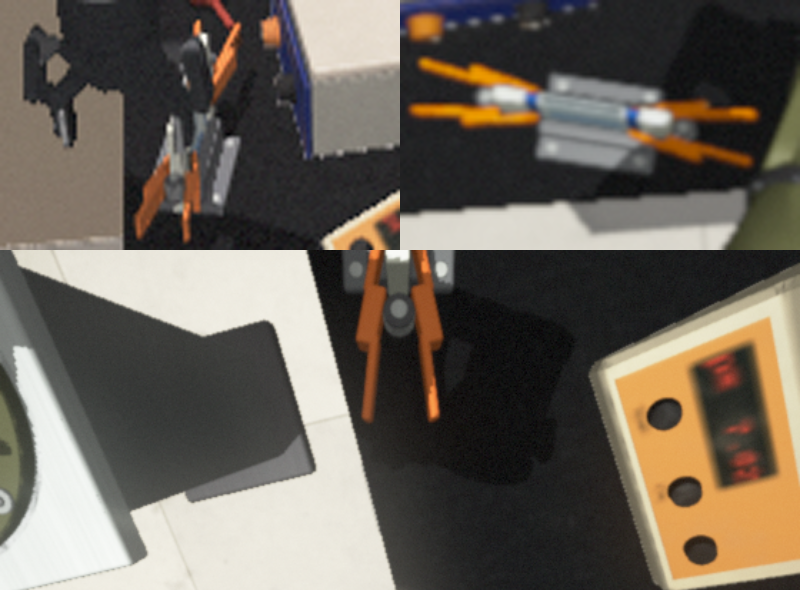

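```bash
python3 -c "
from station import r,sensors
print(sensors.sense()['contact_force']); print(r.hand_in())"
```

```text
[-0.11240296  0.42180564 -0.5402004 ]
the job is handed in; nothing more can be done
None
```

The orange clip is on the bare end of the cassette, and I handed the job in at about 10.4 s of the 42 s allowed.

**What I did:** I squeezed the loose clip to about 0.43 rad, judged from the finger opening. I lifted it well clear of the worktop and turned it to line up with the cassette. I slid it on with its underside about 50 mm up until the barrel met the end face, eased back slightly, opened the fingers and withdrew.

**Last checks:**
- **Fit:** The wrist picture after release shows the lips behind the white rail in the blue groove. The handles measured about 48 mm over the outside, which corresponds to an angle of about 0.10 rad. The last pictures show the clip level and lined up like the one at the other end.
- **Robot clear:** The final force reading was near zero.
- **Stand:** The largest push was 16 N, under the 20 N it takes to slide. In the top view its rails looked in the same place, but that view resolves only about 3 mm per pixel, so I did not confirm the 3 mm limit any more finely.
- **Petri dish and rubber bulb:** I did not go near either of them after the lift, and I did not measure them again at the end.

**Disagreements:**
- The first camera estimate of the cassette's bare end was about 7 mm off sideways. The close look corrected this before the clip went on.
- The fingertips pressed on the worktop with about 13 N while closing on the clip.

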